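Take the finished earring stand out of the angle vise

ROBOT

A 7-joint arm with a two-finger parallel gripper is mounted at the origin on the work surface. World frame = base frame: x ahead of the robot, y to its left, z up, the work surface at z = 0. Lengths are in m, angles in rad, forces in N, time in s.
With the tool pointing down it reaches from about 0.425 to 0.875 m from the base axis. Payload 4.7 kg.
Tool frame: the origin (TCP) lies midway between the tips of the shut fingers; the grasp point (between the pads) lies 19 mm behind it; z points along the fingers, y is the line along which they close (so a half turn about z gives the same grasp; the last joint's range is limited). The gripper opens to 85 mm and grips with 20 to 120 N. Pads are 22 mm wide; open, the fingers measure 114 mm over their backs; the gripper's body (76 mm by 85 mm) begins 54 mm behind the grasp point. The pads swing forward as they close: fully open they stand 13 mm farther back than shut.
Start: joints at [-1.246, 0.321, -0.07, 1.45, 0.023, 1.371, -0.057], TCP at [0.199, 0.619, 0.231] pointing down, gripper open.
Joint ranges: [-2.86, 2.86], [-0.3, 2.09], [-1.38, 1.24], [0.06, 2.45], [-1.56, 4.7], [0.09, 2.05], [-2.69, 2.69]. Speed limits (rad/s): [2.57, 2.57, 3.14, 3.14, 3.14, 3.14, 3.14].

INTERFACE

Orientations are given as a unit quaternion [x, y, z, w].
In Python, from workcell import get_state, cams, robot gives the robot as it stands. The module is installed in compiled form; this text tells all that it offers.
- The arm moves only by the shell command python3 -m inch 'ROWS' [FORCE]. ROWS is JSON, a list of rows, each an object with "linear": the shift along the tool's x, y, z in mm, a list of three; "angular": the turn, a rotation vector about the tool's x, y, z in degrees, a list of three; "fingers": the closure, from 0 (fully open) to 1 (shut). A call has 1 to 10 rows; each row is the pose to reach, as a shift and turn from the pose commanded when the call began, along the tool's axes at that moment; what a row does not reach only later rows make up. A row lasts 1/12 s, in which the tool goes at most 41.7 mm and 7.16 degrees, less where a joint would pass 70% of its speed; a pose out of reach is approached as far as the arm can. A call with a gripper value outside its range is refused whole. The fingers move at their own pace and stop on an object; FORCE is the grip in N (left out, the last holds). Time passes only in rows, so rows that repeat a pose let the fingers close. It gives the time, the measured TCP pose, the force, the opening and the grip force at its end, in the units of the state.
- get_state(): the state, without advancing time (a new reading comes with each control period).
- cams.snapshot(name): name is "side" or "top"; returns a dict with "color" (400x640x3 uint8, blue, green, red), "mtx" (3x3 intrinsics, pixels), "cam_to_world" (4x4, takes a point from camera to world coordinates). Camera axes: x right, y down, z forward; pixel columns grow to the right and rows downward; lengths in m; the calibration is good to about 2 mm. A picture is of the moment at which its call begins. There is no depth.
- robot.sign_off(): hands the job in; it is judged then, once.
The state is a dict: "time": time; "joints": joint angles; "dq": joint speeds; "joint_torque": joint torques, N m; "position": TCP position; "ee_rot": TCP orientation; "force": force on the tool from outside, world axes, zero at the start; "moment": the same for the moment, N m; "opening": finger opening in m; "grip_force": force on a finger pad.
Only numpy, scipy, OpenCV 4.12 (cv2) and the standard library are available. Lean on these libraries where they do the work, as an engineer would, in place of code of your own. Each camera call takes 0.05 s, during which the arm holds its last target. There are 200 camera calls.

TASK

The brass earring stand in the tilted vise is finished. Slide the vise's moving jaw fully open (up the slope) while the stand stays in place, then lift the stand out and set it down gently, standing upright on its foot on the floor of the black tray beside the vise; let go, leave the jaw open and leave the other things on the bench where they are.

Things in the scene. Friction and masses are not known exactly. Their poses are not given: they have to be found in the camera images.
- vise: grey angle vise, fixed; base 165 x 120 mm. Origin: on its underside, 30 mm from the low end, mid-width, z up. Its bed slopes up at 30 deg towards its own +x: up-slope u = (cos30, 0, sin30), bed normal n = (-sin30, 0, cos30) in its frame. The bed (165 mm long, 90 wide) has its low end at (-10, 0, 42) mm; there the fixed jaw stands along n, 22 mm thick, 38 mm high.
- jaw (a joint): opening of the moving jaw in m: 0 to 0.003 at the start (shut), 0.045 fully open; grows up-slope (along u). Slides stiffly (about 10 N) and stays where left. Steel block 84 mm wide, 70 mm long along u, its top 42 mm above the bed, hollow below: it covers the stand's foot, so the stand cannot be lifted until the jaw is slid back at least 37 mm.
- jaw_fin (a point): point in the fin that stands on the moving jaw, by which the jaw is moved; 65 mm above the bed along n, mid-width. The fin is 14 mm thick along u, 50 mm wide, and spans 42 to 78 mm above the bed. Axes: x = u, z = n. Shut, there are 51 mm of free space along u between the fin and the stand's plate.
- stand: brass earring stand, L-shaped, about 0.4 kg: foot 44 x 110 x 10 mm (x, y, z) and an upright plate 8 mm thick, 110 mm wide, reaching z = 85 mm, on the foot's -x edge (x = -22 to -14 mm), with two rows of small holes. Origin: centre of the foot's underside; z up the plate. In the vise the foot lies on the bed, pointing up-slope under the moving jaw: its z is n, its x is u.
- tray: empty black tray, fixed, 180 x 170 mm outside (x, y), walls 5 mm thick and 22 mm high, floor 5 mm thick. Origin: centre of its underside, z up.
- bottle: bystander: amber bottle, 44 mm across, 95 mm high; origin at the underside
- hammer: bystander: small hammer lying flat, 200 mm long along its x
- pliers: bystander: pliers with red grips lying flat, about 155 mm long along x, 11 mm high
- bench_block: bystander: steel bench block 65 x 65 x 20 mm; origin at the underside
- bench_pin: bystander: wooden bench pin 130 x 60 x 16 mm with a steel strip on it; origin at the underside
- jar: bystander: open glass jar, 60 mm across, 60 mm high; origin at the underside
Things that resemble listed ones, but are neither listed nor needed, are in the scene too. What is meant by the stand is not blue, and is the smaller of those in its own colour.

How it is judged:
By the outcome, as a careful person would: the job done as asked, in the order asked, and still so for the second after the job is handed in, with the robot touching nothing.
It also fails if it takes over 51 s, if anything falls off the work surface, if the arm or the gripper's body presses on something with over 40 N, if the wrist force passes 120 N, or if a joint passes its speed limit or range.

## Working session

There is one attempt and no reset: what is moved stays moved. The work goes in short steps, Python scripts to look and compute and a shell command to move; the robot and the scene stay as the last step left them, time stands still between calls to the robot, and variables do not carry over. Pictures are saved under pics/ and viewed, at most 10 in all, crops included, and the job is handed in when it is done.

```bash
mkdir -p pics
python3 - <<'E'
from workcell import get_state,cams,robot
import cv2,numpy as np
for n in("top","side"):
    s=cams.snapshot(n);cv2.imwrite(f"pics/{n}0.png",s["color"]);print(n,s["mtx"].tolist(),np.round(s["cam_to_world"],4).tolist())
print(get_state())
E
```

```text
top [[365.77506614668533, 0.0, 315.7036361248953], [0.0, 365.77506614668533, 198.50117470057396], [0.0, 0.0, 1.0]] [[0.0074, -0.9846, 0.1744, 0.3576], [-0.9999, -0.0091, -0.0087, 0.0039], [0.0101, -0.1743, -0.9846, 1.1955], [0.0, 0.0, 0.0, 1.0]]
side [[463.4813786233261, 0.0, 320.1273693253103], [0.0, 463.4813786233261, 195.73920087217414], [0.0, 0.0, 1.0]] [[0.8507, -0.3063, 0.4272, -0.0666], [-0.5257, -0.4948, 0.692, -0.9881], [-0.0006, -0.8132, -0.582, 0.9197], [0.0, 0.0, 0.0, 1.0]]
{'time': 0.1, 'joints': array([-1.24589482,  0.32173145, -0.07008113,  1.45152462,  0.02253802,
        1.37079388, -0.056902  ]), 'dq': array([-0.00181999, -0.00219611, -0.00145591, -0.00256854, -0.00128158,
       -0.00012032, -0.00018431]), 'joint_torque': array([ 2.19433164e-04, -4.94876504e+01, -3.83831207e-01, -3.15209091e+01,
        1.30896829e-02,  7.42995908e-03, -3.22053859e-05]), 'position': array([0.19866779, 0.61840474, 0.23035838]), 'ee_rot': array([ 1.54771315e-01,  9.87949969e-01, -8.28168139e-04, -1.13409235e-04]), 'force': array([ 0.58498352,  0.58744825, -0.29068654]), 'moment': array([0.02382944, 0.02190758, 0.03551809]), 'grip_force': 0.0, 'opening': 0.08501928903933864}
```

View pics/top0.png

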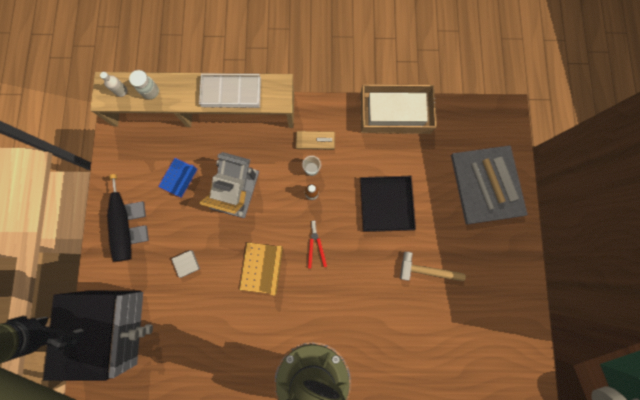

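View pics/side0.png

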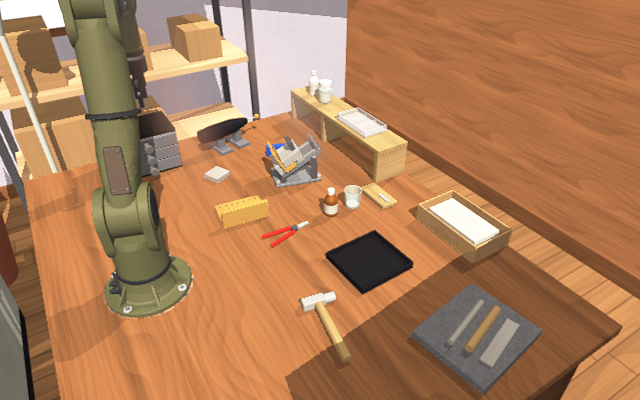

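Run:
```python
import cv2,numpy as np
t=cv2.imread("pics/top0.png");s=cv2.imread("pics/side0.png")
a=cv2.resize(t[145:225,195:275],(560,560),interpolation=cv2.INTER_CUBIC)
b=cv2.resize(s[125:195,255:335],(640,560),interpolation=cv2.INTER_CUBIC)
cv2.imwrite("pics/t1.png",a);cv2.imwrite("pics/s1.png",b)
```

```text
(no output)
```

View pics/t1.png

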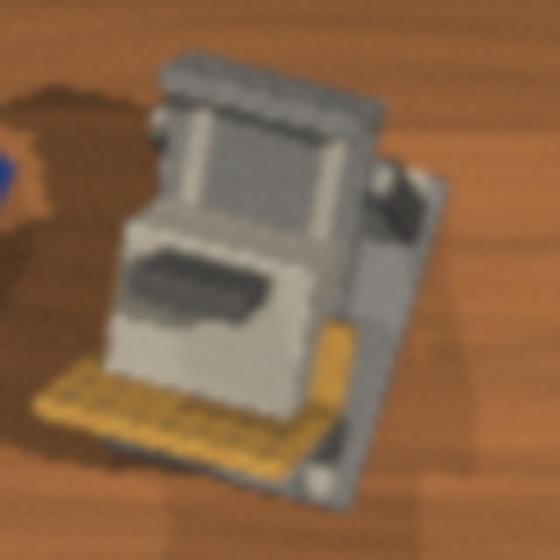

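View pics/s1.png

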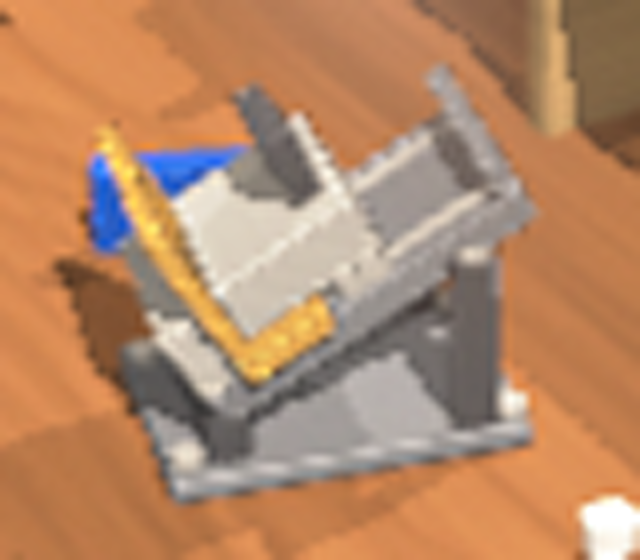

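```bash
cat > lib.py <<'E'
import numpy as np,cv2
from scipy.optimize import least_squares
from scipy.spatial.transform import Rotation as R
K={"top":[365.775,315.704,198.501],"side":[463.481,320.127,195.739]}
T={"top":np.array([[0.0074,-0.9846,0.1744,0.3576],[-0.9999,-0.0091,-0.0087,0.0039],[0.0101,-0.1743,-0.9846,1.1955]]),
"side":np.array([[0.8507,-0.3063,0.4272,-0.0666],[-0.5257,-0.4948,0.692,-0.9881],[-0.0006,-0.8132,-0.582,0.9197]])}
def proj(c,p):
    q=T[c][:,:3].T@(np.asarray(p)-T[c][:,3]);f,u,v=K[c];return np.array([f*q[0]/q[2]+u,f*q[1]/q[2]+v])
def atz(c,px,z):
    f,u,v=K[c];d=T[c][:,:3]@np.array([(px[0]-u)/f,(px[1]-v)/f,1]);o=T[c][:,3];return o+d*(z-o[2])/d[2]
c3,s3=np.cos(np.pi/6),.5
U=np.array([c3,0,s3]);N=np.array([-s3,0,c3])
def vise(x,y,yaw,pl): return R.from_euler('z',yaw).apply(pl)+[x,y,0]
def bed(s,w,n): return np.array([-.010,0,.042])+s*U+n*N+np.array([0,w,0])
E
python3 - <<'E'
from lib import *
t=lambda a,b:(195+(a+.5)/7-.5,145+(b+.5)/7-.5); s=lambda a,b:(255+(a+.5)/8-.5,125+(b+.5)/8-.5)
V=lambda *p:("v",p);S=lambda *p:("s",p)
C=[("side",s(178,500),V(-.03,-.06,0)),("side",s(530,440),V(.135,-.06,0)),
("side",s(102,125),S(-.018,.055,.085)),("side",s(256,382),S(-.022,-.055,0)),("side",s(333,325),S(.022,-.055,0)),("side",s(328,293),S(.022,-.055,.01)),
("top",t(33,405),S(-.022,.055,.085)),("top",t(277,480),S(-.022,-.055,.085)),("top",t(355,325),S(.022,-.055,.01)),
("top",t(350,510),V(-.03,-.06,0.008)),("top",t(448,178),V(.135,-.06,0.008))]
def f(p):
    r=[]
    for c,px,(k,q) in C:
        l=np.array(q) if k=="v" else bed(p[3]+q[0],q[1]+p[4],q[2])
        r.append(proj(c,vise(*p[:3],l))-px)
    return np.array(r)
r=least_squares(lambda p:f(p).ravel(),[.45,.25,-.2,.04,0],loss='soft_l1')
print(r.x,np.degrees(r.x[2]));print(np.round(f(r.x),1).tolist())
p=r.x
for k,q in dict(finTopFront=(.037,0,.078),platetop=(-.018,0,.085),org=(0,0,0)).items(): print(k,vise(*p[:3],bed(p[3]+q[0],p[4],q[2])))
# tray floor corners in top/side
for c,pts in (("top",[(360,177),(412,176),(415,229),(362,232)]),("side",[(326,261),(374,232),(412,262),(367,290)])):
    for z in (.022,): print(c,[np.round(atz(c,x,z),3).tolist() for x in pts])
E
```

```text
[ 5.47613526e-01  2.77244272e-01 -2.55937589e-01  4.52727500e-02
  2.71791070e-04] -14.664143641740887
[[-0.5, 0.7], [0.6, 0.5], [0.1, -0.4], [-0.1, -0.1], [0.7, -0.1], [-0.1, 2.0], [-0.4, 0.5], [0.5, -0.5], [-0.5, 0.1], [-0.6, -0.1], [-0.0, -0.1]]
finTopFront [0.56920785 0.27187449 0.15068636]
platetop [0.51974199 0.28481854 0.12924853]
org [0.57593829 0.27011329 0.06463637]
top [[0.639, -0.152, 0.022], [0.644, -0.324, 0.022], [0.469, -0.327, 0.022], [0.458, -0.156, 0.022]]
side [[0.442, -0.195, 0.022], [0.631, -0.165, 0.022], [0.643, -0.323, 0.022], [0.475, -0.342, 0.022]]
```

```bash
cat >> lib.py <<'E'
PX=(.5476,.2772,-.25594); S0=.0453
Rz=R.from_euler('z',PX[2])
RV=Rz*R.from_matrix(np.column_stack([[0,1,0],U,-N]))   # tool y=u, z=-n
def bp(s,w,n): return vise(*PX,bed(s,w,n))
def rel(p,Rt):
    from workcell import get_state
    st=get_state();q=R.from_quat(st["ee_rot"])
    print("lin mm",np.round(q.inv().apply(np.asarray(p)-st["position"])*1e3,1),"ang deg",np.round(np.degrees((q.inv()*Rt).as_rotvec()),1))
E
python3 - <<'E'
from lib import *
p=bp(S0+.0115,0,.145);print(p)
rel(p,RV)
st=R.from_quat([0.15477,0.98795,0,0]);print(np.degrees((st.inv()*RV).as_rotvec()), st.as_matrix().round(2).tolist())
print("fin gap low",bp(S0+.0115,0,.052))
E
```

```text
[0.51537528 0.28563253 0.19597368]
lin mm [-403.3 -219.9   34.8] ang deg [-24.1 -22.6  84.7]
[-23.97580656 -22.69553678  84.70089639] [[-0.95, 0.31, 0.0], [0.31, 0.95, 0.0], [0.0, 0.0, -1.0]]
fin gap low [0.56036058 0.27386083 0.11543332]
```

```bash
python3 -m inch '[{"linear":[0,0,-40],"angular":[0,0,0],"fingers":1},{"linear":[-20,-10,-70],"angular":[-1.5,-1.5,5],"fingers":1},{"linear":[-50,-25,-80],"angular":[-3,-3,11],"fingers":1},{"linear":[-80,-45,-80],"angular":[-5,-5,17],"fingers":1},{"linear":[-115,-62,-80],"angular":[-7,-6.5,23],"fingers":1},{"linear":[-150,-80,-80],"angular":[-8.5,-8,29],"fingers":1},{"linear":[-185,-100,-80],"angular":[-10,-9.5,35],"fingers":1},{"linear":[-220,-120,-80],"angular":[-11.5,-11,41],"fingers":1},{"linear":[-250,-138,-80],"angular":[-13,-12,47],"fingers":1},{"linear":[-280,-155,-80],"angular":[-15,-14,53],"fingers":1}]' 20
python3 - <<'E'
from lib import *
rel(bp(S0+.0115,0,.145),RV)
E
```

```text
time: 0.93
position: [0.4198, 0.3829, 0.3114]
ee_rot: [0.578, 0.798, 0.106, 0.136]
force: [-0.4, 0.5, 0.8]
opening: 0.0001
grip_force: 0.0
lin mm [-109.9   17.4  139.7] ang deg [-9.  -8.5 31.3]
```

```bash
python3 -m inch '[{"linear":[-25,3,20],"angular":[-1.8,-1.7,6],"fingers":1},{"linear":[-50,7,45],"angular":[-3.6,-3.4,12.5],"fingers":1},{"linear":[-75,10,75],"angular":[-5.4,-5.1,19],"fingers":1},{"linear":[-95,14,105],"angular":[-7.2,-6.8,25],"fingers":1},{"linear":[-110,17.4,139.7],"angular":[-9,-8.5,31.3],"fingers":1},{"linear":[-110,17.4,139.7],"angular":[-9,-8.5,31.3],"fingers":1},{"linear":[-110,17.4,139.7],"angular":[-9,-8.5,31.3],"fingers":1},{"linear":[-110,17.4,139.7],"angular":[-9,-8.5,31.3],"fingers":1}]'
python3 - <<'E'
from lib import *
from workcell import cams
rel(bp(S0+.0115,0,.145),RV)
t=cams.snapshot("top")["color"];s=cams.snapshot("side")["color"]
a=cv2.resize(t[130:230,190:270],(480,600),interpolation=cv2.INTER_CUBIC)
b=cv2.resize(s[95:195,250:303+0],(318,600),interpolation=cv2.INTER_CUBIC)
cv2.imwrite("pics/c2.png",np.hstack([a,b]))
E
```

```text
time: 1.6
position: [0.5141, 0.2899, 0.1969]
ee_rot: [0.762, 0.594, 0.158, 0.204]
force: [-0.7, 0.5, -0.1]
opening: -0.0
grip_force: 0.0
lin mm [-3.8  1.6  1.9] ang deg [-0.1 -0.2  0.5]
```

View pics/c2.png

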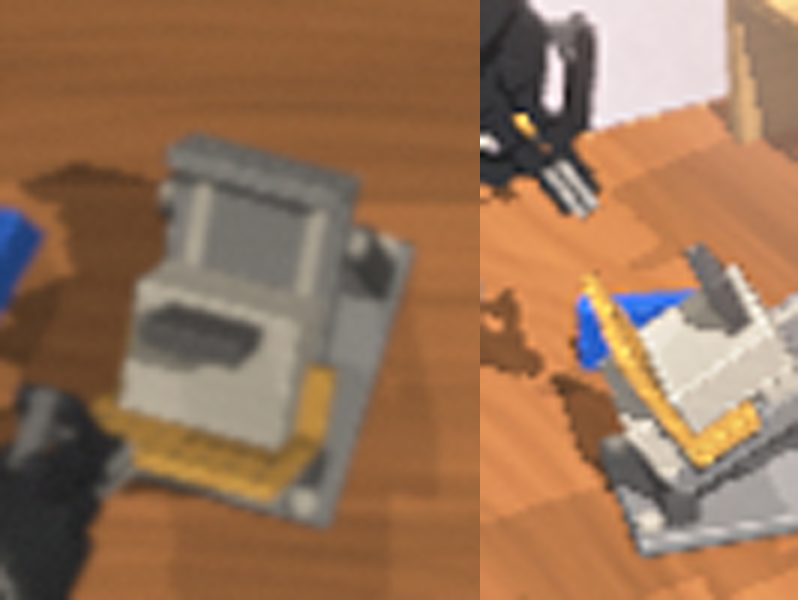

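Run:
```python
from lib import *
from workcell import get_state
st=get_state();p=st["position"];print(p)
print(proj("top",p),proj("side",p))
# triangulate seen tip & fin top
def tri(a,b): return least_squares(lambda q:np.r_[proj("top",q)-a,proj("side",q)-b],[.5,.3,.2]).x
print(tri((211.7,205.8),(266.7,131)))
print("fin top mid", tri((190+200/6,130+320/6),(250+(718-480)/6,95+275/6)), bp(S0+.044,0,.078))
print(proj("top",bp(S0+.044,0,.078)),proj("side",bp(S0+.044,0,.078)))
```

```text
[0.51433529 0.29075405 0.19815962]
[208.26297635 204.64235458] [267.10872605 128.90300332]
[0.51047776 0.28237365 0.19531705]
fin top mid [0.58582695 0.26631682 0.14374081] [0.57501304 0.27002659 0.15419998]
[220.88412101 186.4375008 ] [286.57560051 138.45606506]
```

```bash
python3 -m inch '[{"linear":[-4,1.6,20],"angular":[0,0,0.5],"fingers":1},{"linear":[-4,1.6,40],"angular":[0,0,0.5],"fingers":1},{"linear":[-4,1.6,55],"angular":[0,0,0.5],"fingers":1},{"linear":[-4,1.6,65],"angular":[0,0,0.5],"fingers":1},{"linear":[-4,1.6,75],"angular":[0,0,0.5],"fingers":1},{"linear":[-4,1.6,85],"angular":[0,0,0.5],"fingers":1},{"linear":[-4,1.6,93],"angular":[0,0,0.5],"fingers":1},{"linear":[-4,1.6,93],"angular":[0,0,0.5],"fingers":1},{"linear":[-4,1.6,93],"angular":[0,0,0.5],"fingers":1}]'
python3 - <<'E'
from lib import *
from workcell import cams
rel(bp(S0+.0115,0,.052),RV)
s=cams.snapshot("side")["color"]
cv2.imwrite("pics/c3.png",cv2.resize(s[105:195,250:340],(600,600),interpolation=cv2.INTER_CUBIC))
E
```

```text
time: 2.45
position: [0.5593, 0.2731, 0.116]
ee_rot: [0.765, 0.59, 0.158, 0.203]
force: [-0.7, 0.4, 0.4]
opening: 0.0
grip_force: 0.0
lin mm [1.  0.4 0.9] ang deg [-0.1 -0.1 -0.1]
```

View pics/c3.png

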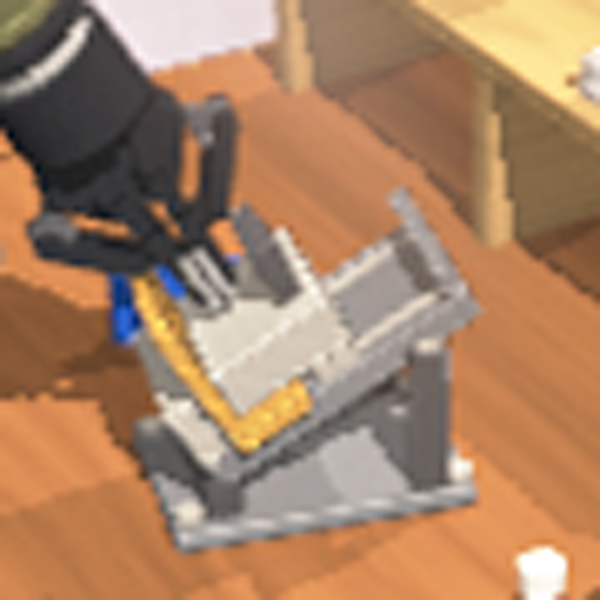

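```bash
python3 -m inch '[{"linear":[0,5,0],"angular":[0,0,0],"fingers":1},{"linear":[0,9,0],"angular":[0,0,0],"fingers":1},{"linear":[0,13,0],"angular":[0,0,0],"fingers":1},{"linear":[0,17,0],"angular":[0,0,0],"fingers":1},{"linear":[0,21,0],"angular":[0,0,0],"fingers":1},{"linear":[0,26,0],"angular":[0,0,0],"fingers":1},{"linear":[0,31,0],"angular":[0,0,0],"fingers":1},{"linear":[0,36,0],"angular":[0,0,0],"fingers":1},{"linear":[0,41,0],"angular":[0,0,0],"fingers":1},{"linear":[0,45,0],"angular":[0,0,0],"fingers":1}]'; python3 -m inch '[{"linear":[0,2,0],"angular":[0,0,0],"fingers":1},{"linear":[0,4,0],"angular":[0,0,0],"fingers":1},{"linear":[0,4,0],"angular":[0,0,0],"fingers":1}]';python3 -m inch '[{"linear":[0,2,0],"angular":[0,0,0],"fingers":1},{"linear":[0,3,0],"angular":[0,0,0],"fingers":1},{"linear":[0,3,0],"angular":[0,0,0],"fingers":1}]'
python3 - <<'E'
from lib import *
rel(bp(S0+.0115,0,.052),RV)
E
```

```text
time: 3.33
position: [0.5939, 0.2645, 0.1371]
ee_rot: [0.765, 0.591, 0.157, 0.202]
force: [-12.2, 1.7, 2.2]
opening: -0.0
grip_force: 4.9
time: 3.58
position: [0.5977, 0.2635, 0.1394]
ee_rot: [0.765, 0.591, 0.157, 0.202]
force: [-9.2, 1.9, 0.3]
opening: -0.0001
grip_force: 3.9
time: 3.83
position: [0.6, 0.2629, 0.1407]
ee_rot: [0.765, 0.591, 0.157, 0.202]
force: [-10.3, 2.0, 1.2]
opening: -0.0
grip_force: 4.2
lin mm [  0.5 -48.2   1.7] ang deg [-0.4 -0.1 -0.1]
```

```bash
python3 -m inch '[{"linear":[0,2,0],"angular":[0,0,0],"fingers":1},{"linear":[0,4,0],"angular":[0,0,0],"fingers":1},{"linear":[0,4,0],"angular":[0,0,0],"fingers":1}]'; python3 -m inch '[{"linear":[0,1,0],"angular":[0,0,0],"fingers":1},{"linear":[0,2,0],"angular":[0,0,0],"fingers":1},{"linear":[0,2,0],"angular":[0,0,0],"fingers":1}]'
python3 - <<'E'
from lib import *
rel(bp(S0+.0115,0,.052),RV)
E
```

```text
time: 4.08
position: [0.6034, 0.262, 0.1427]
ee_rot: [0.765, 0.591, 0.157, 0.202]
force: [-9.3, 2.3, 1.5]
opening: -0.0001
grip_force: 4.1
time: 4.33
position: [0.6049, 0.2616, 0.1436]
ee_rot: [0.765, 0.591, 0.157, 0.202]
force: [-11.3, 2.0, 0.9]
opening: -0.0001
grip_force: 4.3
lin mm [  0.5 -54.1   1.7] ang deg [-0.4 -0.1 -0. ]
```

```bash
for i in 1 2; do python3 -m inch '[{"linear":[0,1,0],"angular":[0,0,0],"fingers":1},{"linear":[0,2,0],"angular":[0,0,0],"fingers":1},{"linear":[0,2,0],"angular":[0,0,0],"fingers":1}]' | sed -n '2p;4p'; done
python3 - <<'E'
from lib import *
rel(bp(S0+.0115,0,.052),RV)
E
```

```text
position: [0.6055, 0.2614, 0.1439]
force: [-14.4, 1.7, 1.1]
position: [0.6055, 0.2614, 0.1439]
force: [-19.2, 2.0, 2.1]
lin mm [  0.7 -54.8   1.9] ang deg [-0.7 -0.   0. ]
```

```bash
python3 -m inch '[{"linear":[0,-5,0],"angular":[0,0,0],"fingers":1},{"linear":[0,-12,0],"angular":[0,0,0],"fingers":1},{"linear":[0,-12,-30],"angular":[0,0,0],"fingers":1},{"linear":[0,-12,-65],"angular":[0,0,0],"fingers":1},{"linear":[0,-14,-85],"angular":[0,0,0],"fingers":0.6},{"linear":[0,-45,-90],"angular":[0,0,0],"fingers":0},{"linear":[0,-75,-90],"angular":[0,0,0],"fingers":0},{"linear":[0,-86,-90],"angular":[0,0,0],"fingers":0},{"linear":[0,-86,-90],"angular":[0,0,0],"fingers":0},{"linear":[0,-86,-90],"angular":[0,0,0],"fingers":0}]'
python3 - <<'E'
from lib import *
from workcell import cams
rel(bp(S0-.018,0,.05),RV)
t=cams.snapshot("top")["color"];s=cams.snapshot("side")["color"]
cv2.imwrite("pics/c4.png",np.hstack([cv2.resize(i,(400,500),interpolation=cv2.INTER_CUBIC) for i in (t[130:230,190:270],s[90:190,255:335])]))
E
```

```text
time: 5.67
position: [0.4963, 0.2896, 0.1828]
ee_rot: [0.765, 0.59, 0.159, 0.203]
force: [1.0, 0.2, -0.0]
opening: 0.0724
grip_force: 0.0
lin mm [ 0.7 -5.9 93.4] ang deg [-0.1 -0.2 -0.1]
```

View pics/c4.png

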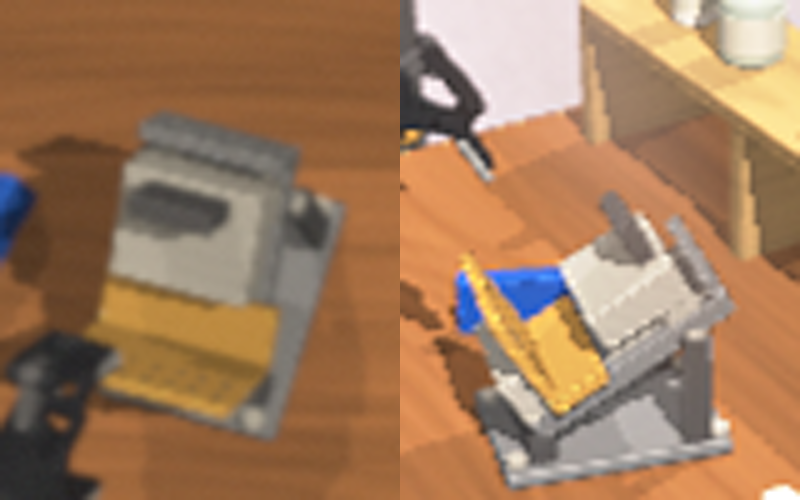

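```bash
python3 -m inch '[{"linear":[0,-6,15],"angular":[0,0,0],"fingers":0},{"linear":[0,-6,30],"angular":[0,0,0],"fingers":0},{"linear":[0,-6,45],"angular":[0,0,0],"fingers":0},{"linear":[0,-6,60],"angular":[0,0,0],"fingers":0},{"linear":[0,-6,72],"angular":[0,0,0],"fingers":0},{"linear":[0,-6,84],"angular":[0,0,0],"fingers":0},{"linear":[0,-6,93],"angular":[0,0,0],"fingers":0},{"linear":[0,-6,93],"angular":[0,0,0],"fingers":0},{"linear":[0,-6,93],"angular":[0,0,0],"fingers":0}]'; python3 -m inch '[{"linear":[0,0,0],"angular":[0,0,0],"fingers":0.5},{"linear":[0,0,0],"angular":[0,0,0],"fingers":0.7},{"linear":[0,0,0],"angular":[0,0,0],"fingers":0.8},{"linear":[0,0,0],"angular":[0,0,0],"fingers":0.85},{"linear":[0,0,0],"angular":[0,0,0],"fingers":0.9},{"linear":[0,0,0],"angular":[0,0,0],"fingers":0.95},{"linear":[0,0,0],"angular":[0,0,0],"fingers":1},{"linear":[0,0,0],"angular":[0,0,0],"fingers":1},{"linear":[0,0,0],"angular":[0,0,0],"fingers":1},{"linear":[0,0,0],"angular":[0,0,0],"fingers":1}]' 20
python3 - <<'E'
from lib import *
rel(bp(S0-.018,0,.05),RV)
E
```

```text
time: 6.52
position: [0.5364, 0.2788, 0.0987]
ee_rot: [0.766, 0.589, 0.158, 0.204]
force: [-0.9, 0.2, 0.6]
opening: 0.0854
grip_force: 0.0
time: 7.35
position: [0.535, 0.2795, 0.0982]
ee_rot: [0.765, 0.59, 0.158, 0.203]
force: [-3.0, 0.1, -0.3]
opening: 0.0079
grip_force: 27.4
lin mm [0.9 1.6 0. ] ang deg [-0.2 -0.1 -0.1]
```

```bash
python3 -m inch '[{"linear":[0,0,0],"angular":[0,0,0],"fingers":1},{"linear":[0,0,0],"angular":[0,0,0],"fingers":1},{"linear":[0,0,-4],"angular":[0,0,0],"fingers":1},{"linear":[0,0,-9],"angular":[0,0,0],"fingers":1},{"linear":[0,0,-15],"angular":[0,0,0],"fingers":1},{"linear":[0,0,-22],"angular":[0,0,0],"fingers":1},{"linear":[0,0,-30],"angular":[0,0,0],"fingers":1},{"linear":[0,0,-40],"angular":[0,0,0],"fingers":1},{"linear":[0,0,-50],"angular":[0,0,0],"fingers":1},{"linear":[0,0,-60],"angular":[0,0,0],"fingers":1}]' 70;  python3 -m inch '[{"linear":[0,0,-12],"angular":[0,0,0],"fingers":1},{"linear":[0,0,-30],"angular":[0,0,0],"fingers":1},{"linear":[0,0,-50],"angular":[0,0,0],"fingers":1},{"linear":[0,0,-70],"angular":[0,0,0],"fingers":1},{"linear":[0,0,-85],"angular":[0,0,0],"fingers":1},{"linear":[0,0,-90],"angular":[0,0,0],"fingers":1},{"linear":[0,0,-90],"angular":[0,0,0],"fingers":1}]'
python3 - <<'E'
from lib import *
from workcell import cams
from scipy.spatial.transform import Rotation as R
for yaw in (-14.66,-40,-60,-86):
  Rt=R.from_euler('z',yaw,degrees=True)*R.from_matrix(np.column_stack([[0,1,0],[1,0,0],[0,0,-1]]))
  print(yaw);rel([.54,-.24,.25],Rt)
t=cams.snapshot("top")["color"];s=cams.snapshot("side")["color"]
cv2.imwrite("pics/c5.png",np.hstack([cv2.resize(i,(400,500),interpolation=cv2.INTER_CUBIC) for i in (t[130:230,190:270],s[90:190,240:320])]))
E
```

```text
time: 8.18
position: [0.5062, 0.2872, 0.1519]
ee_rot: [0.765, 0.59, 0.159, 0.203]
force: [-0.6, -0.6, -3.6]
opening: 0.0072
grip_force: 68.1
time: 8.77
position: [0.4631, 0.2992, 0.2306]
ee_rot: [0.765, 0.59, 0.16, 0.203]
force: [-0.1, -0.8, -3.7]
opening: 0.0074
grip_force: 68.4
-14.66
lin mm [-502.2  193.7   85.5] ang deg [29.9 -0.4 -0.1]
-40
lin mm [-502.2  193.7   85.5] ang deg [29.4 -7.  24.7]
-60
lin mm [-502.2  193.7   85.5] ang deg [ 28.2 -12.2  44.2]
-86
lin mm [-502.2  193.7   85.5] ang deg [ 25.7 -18.9  69.6]
```

View pics/c5.png

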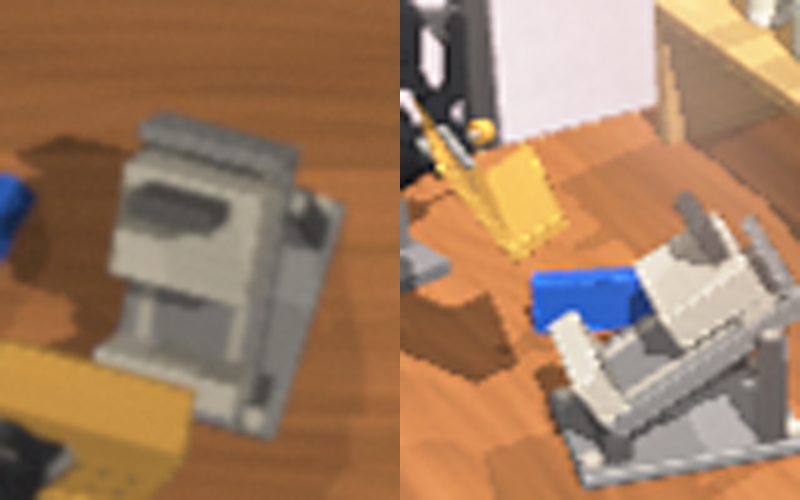

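```bash
python3 -m inch '[{"linear":[-10,4,0],"angular":[1,0,0],"fingers":1},{"linear":[-28,10,0],"angular":[3,0,0],"fingers":1},{"linear":[-55,20,2],"angular":[6,0,0],"fingers":1},{"linear":[-85,32,5],"angular":[9,0,0],"fingers":1},{"linear":[-115,44,10],"angular":[12,0,0],"fingers":1},{"linear":[-148,56,15],"angular":[15,0,0],"fingers":1},{"linear":[-180,68,20],"angular":[18,0,0],"fingers":1},{"linear":[-212,80,26],"angular":[21,0,0],"fingers":1},{"linear":[-245,93,32],"angular":[24,0,0],"fingers":1},{"linear":[-278,106,38],"angular":[27,0,0],"fingers":1}]'
python3 - <<'E'
from lib import *
Rt=R.from_euler('z',-14.66,degrees=True)*R.from_matrix(np.column_stack([[0,1,0],[1,0,0],[0,0,-1]]))
rel([.533,-.243,.22],Rt)
E
```

```text
time: 9.7
position: [0.4994, -0.002, 0.2471]
ee_rot: [0.792, 0.61, 0.016, 0.018]
force: [1.0, 1.0, -4.5]
opening: 0.0069
grip_force: 68.3
lin mm [-224.6   92.5   31. ] ang deg [ 2.7 -0.2 -0.1]
```

```bash
python3 -m inch '[{"linear":[-32,13,0],"angular":[1,0,0],"fingers":1},{"linear":[-64,26,0],"angular":[2,0,0],"fingers":1},{"linear":[-96,39,0],"angular":[2.7,-0.2,0],"fingers":1},{"linear":[-128,52,5],"angular":[2.7,-0.2,0],"fingers":1},{"linear":[-160,65,12],"angular":[2.7,-0.2,0],"fingers":1},{"linear":[-190,78,20],"angular":[2.7,-0.2,0],"fingers":1},{"linear":[-212,87,27],"angular":[2.7,-0.2,0],"fingers":1},{"linear":[-222,91,31],"angular":[2.7,-0.2,0],"fingers":1},{"linear":[-224.6,92.5,31],"angular":[2.7,-0.2,0],"fingers":1},{"linear":[-224.6,92.5,31],"angular":[2.7,-0.2,0],"fingers":1}]'
python3 - <<'E'
from lib import *
from workcell import cams
Rt=R.from_euler('z',-14.66,degrees=True)*R.from_matrix(np.column_stack([[0,1,0],[1,0,0],[0,0,-1]]))
rel([.533,-.243,.055],Rt)
t=cams.snapshot("top")["color"];s=cams.snapshot("side")["color"]
cv2.imwrite("pics/c6.png",np.hstack([cv2.resize(i,(400,400),interpolation=cv2.INTER_CUBIC) for i in (t[150:250,340:440],s[180:300,310:430])]))
E
```

```text
time: 10.53
position: [0.5327, -0.2415, 0.2195]
ee_rot: [0.793, 0.61, -0.001, 0.001]
force: [-0.8, 0.7, -3.6]
opening: 0.0068
grip_force: 68.6
lin mm [ -1.    0.5 164.5] ang deg [ 0.   0.1 -0.2]
```

View pics/c6.png

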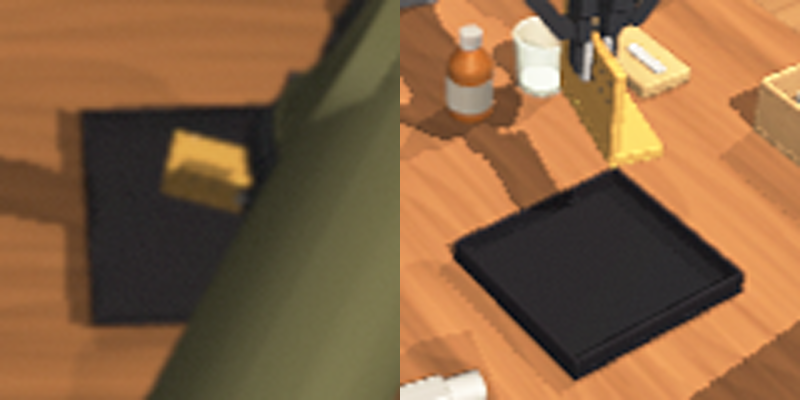

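Run:
```python
from lib import *
y=np.radians(-14.66)
for h in (.045,.05,.055):
  o=np.array([.5327,-.2415,.2195-h])
  for q in ((-.004,-.055,0),(.040,-.055,0)):
    print(h,q,proj("side",o+R.from_euler('z',y).apply(q)))
```

```text
0.045 (-0.004, -0.055, 0) [371.98638571 229.34014575]
0.045 (0.04, -0.055, 0) [388.14265712 226.06563472]
0.05 (-0.004, -0.055, 0) [371.85810421 230.8730805 ]
0.05 (0.04, -0.055, 0) [387.97554161 227.59301288]
0.055 (-0.004, -0.055, 0) [371.73046166 232.39837994]
0.055 (0.04, -0.055, 0) [387.80925108 229.11285101]
```

```bash
python3 -m inch '[{"linear":[0,0,15],"angular":[0,0,0],"fingers":1},{"linear":[0,0,35],"angular":[0,0,0],"fingers":1},{"linear":[0,0,55],"angular":[0,0,0],"fingers":1},{"linear":[0,0,75],"angular":[0,0,0],"fingers":1},{"linear":[0,0,95],"angular":[0,0,0],"fingers":1},{"linear":[0,0,115],"angular":[0,0,0],"fingers":1},{"linear":[0,0,130],"angular":[0,0,0],"fingers":1},{"linear":[0,0,140],"angular":[0,0,0],"fingers":1},{"linear":[0,0,145],"angular":[0,0,0],"fingers":1},{"linear":[0,0,145],"angular":[0,0,0],"fingers":1}]'; python3 -m inch '[{"linear":[0,0,3],"angular":[0,0,0],"fingers":1},{"linear":[0,0,6],"angular":[0,0,0],"fingers":1},{"linear":[0,0,9],"angular":[0,0,0],"fingers":1},{"linear":[0,0,11],"angular":[0,0,0],"fingers":1},{"linear":[0,0,12],"angular":[0,0,0],"fingers":1},{"linear":[0,0,12],"angular":[0,0,0],"fingers":1}]'
```

```text
time: 11.47
position: [0.5341, -0.239, 0.075]
ee_rot: [0.791, 0.611, 0.001, 0.001]
force: [-0.0, -0.7, -3.3]
opening: 0.0072
grip_force: 68.5
time: 11.97
position: [0.5341, -0.2403, 0.0635]
ee_rot: [0.792, 0.611, 0.001, 0.001]
force: [0.1, -0.2, -4.4]
opening: 0.0072
grip_force: 68.6
```

```bash
for i in 1 2 3 4 5 6; do echo; done >/dev/null; python3 -m inch '[{"linear":[0,0,2],"angular":[0,0,0],"fingers":1},{"linear":[0,0,4],"angular":[0,0,0],"fingers":1},{"linear":[0,0,5],"angular":[0,0,0],"fingers":1},{"linear":[0,0,5],"angular":[0,0,0],"fingers":1}]'|sed -n '2p;4p'; python3 -m inch '[{"linear":[0,0,1],"angular":[0,0,0],"fingers":1},{"linear":[0,0,2],"angular":[0,0,0],"fingers":1},{"linear":[0,0,2],"angular":[0,0,0],"fingers":1}]'|sed -n '2p;4p'
```

```text
position: [0.534, -0.2402, 0.0583]
force: [-0.4, 1.3, -3.5]
position: [0.5342, -0.2402, 0.0564]
force: [0.4, -0.1, -3.5]
```

```bash
python3 -m inch '[{"linear":[0,0,1],"angular":[0,0,0],"fingers":1},{"linear":[0,0,1.5],"angular":[0,0,0],"fingers":1},{"linear":[0,0,1.5],"angular":[0,0,0],"fingers":1}]'|sed -n '2p;4p'
```

```text
position: [0.5342, -0.2403, 0.055]
force: [0.5, 0.6, -3.0]
```

```bash
python3 -m inch '[{"linear":[0,0,0.7],"angular":[0,0,0],"fingers":1},{"linear":[0,0,1.5],"angular":[0,0,0],"fingers":1},{"linear":[0,0,1.5],"angular":[0,0,0],"fingers":1}]'|sed -n '2p;4p'
```

```text
position: [0.5344, -0.2406, 0.0543]
force: [-1.2, 0.5, 2.7]
```

```bash
python3 -m inch '[{"linear":[0,0,0.7],"angular":[0,0,0],"fingers":1},{"linear":[0,0,1.5],"angular":[0,0,0],"fingers":1},{"linear":[0,0,1.5],"angular":[0,0,0],"fingers":1}]'|sed -n '2p;4p'
```

```text
position: [0.5344, -0.2407, 0.0542]
force: [-5.8, 1.3, 13.8]
```

```bash
python3 -m inch '[{"linear":[0,0,-1.2],"angular":[0,0,0],"fingers":1},{"linear":[0,0,-1.2],"angular":[0,0,0],"fingers":1},{"linear":[0,0,-1.2],"angular":[0,0,0],"fingers":0.95},{"linear":[0,0,-1.2],"angular":[0,0,0],"fingers":0.85},{"linear":[0,0,-1.2],"angular":[0,0,0],"fingers":0.7},{"linear":[0,0,-1.2],"angular":[0,0,0],"fingers":0.5},{"linear":[0,0,-1.2],"angular":[0,0,0],"fingers":0.3},{"linear":[0,0,-1.2],"angular":[0,0,0],"fingers":0.3}]' 20; python3 -m inch '[{"linear":[0,0,-10],"angular":[0,0,0],"fingers":0.3},{"linear":[0,0,-25],"angular":[0,0,0],"fingers":0.3},{"linear":[0,0,-45],"angular":[0,0,0],"fingers":0.3},{"linear":[0,0,-70],"angular":[0,0,0],"fingers":0.3},{"linear":[0,0,-100],"angular":[0,0,0],"fingers":0.3},{"linear":[0,0,-130],"angular":[0,0,0],"fingers":0.3},{"linear":[0,0,-150],"angular":[0,0,0],"fingers":0.3},{"linear":[0,0,-150],"angular":[0,0,0],"fingers":0.3},{"linear":[0,0,-150],"angular":[0,0,0],"fingers":0.3}]'
python3 - <<'E'
from lib import *
from workcell import cams
cv2.imwrite("pics/end.png",cv2.resize(cams.snapshot("side")["color"][90:320,230:480],(800,600),interpolation=cv2.INTER_CUBIC)[:, :])
E
```

```text
time: 13.97
position: [0.5344, -0.2402, 0.0532]
ee_rot: [0.792, 0.611, 0.001, 0.001]
force: [0.3, -0.4, -0.5]
opening: 0.059
grip_force: 0.0
time: 14.72
position: [0.5345, -0.2406, 0.2051]
ee_rot: [0.792, 0.611, 0.002, 0.002]
force: [1.2, 0.3, -0.8]
opening: 0.0599
grip_force: 0.0
```

View pics/end.png

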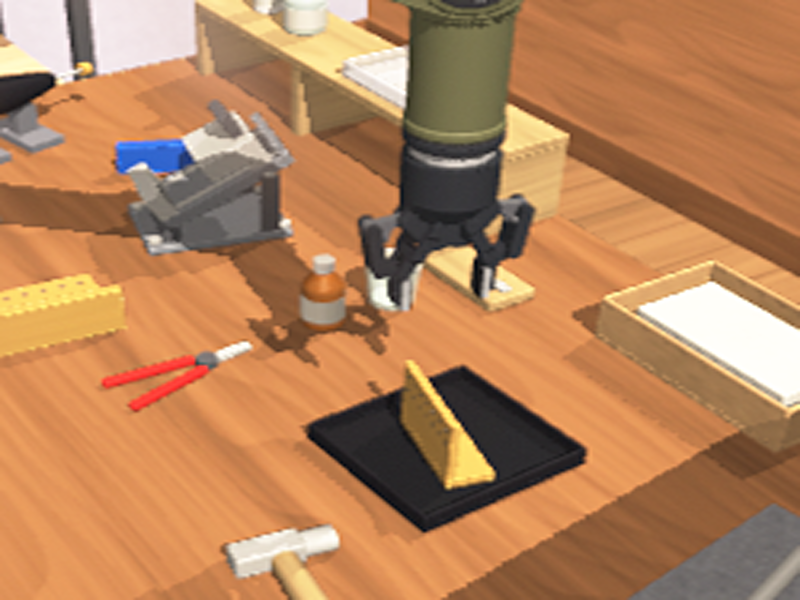

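The final picture shows the stand upright in the middle of the tray, with its foot near crop (470,480). The jaw is open at crop (235,140), the gripper is clear, and the bystanders have not moved.

```bash
python3 -c "
from workcell import robot
print(robot.sign_off())"
```

```text
the job is handed in; nothing more can be done
None
```

The vise jaw is pushed up the slope to its stop, the brass stand is upright in the middle of the black tray and released, the other things on the bench look undisturbed, and the job is handed in at about 15 s of the 51 s allowed.

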